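# Stopper the degassing flask and set its vacuum valve two turns open

## Task

Get the degassing flask ready for the pump: set the large rubber stopper into the flask's neck, fully home and upright, and let go of it. Then take the valve's crank handle, close the handwheel (clockwise) right to its stop, back it off exactly two full turns, and finish still gripping the handle there, ready to trim the valve when the pump starts. Leave the small stopper, the reagent bottle and the jar where they stand.

Things in the scene. Friction and masses are not known exactly. Their poses are not given: they have to be found in the camera images.
- stopper: the large black rubber stopper (about 45 g), 46 mm high, standing loose on the bench on its narrow end: a tapered plug (25 mm diameter at the foot, 29 mm at the top, 30 mm long) under a wider round head to grip (38 mm diameter, 16 mm high, flat top). Origin: centre of its underside, the plug's foot; z points up its axis to the head.
- flask_mouth (a point): centre of the mouth of the glass side-arm flask, in the plane of its rim, 153 mm above the bench; z up. The neck's bore is 31 mm, straight, over 45 mm deep; the rim is 41 mm across. When the stopper is home its head rests on the rim, so its origin is 30 mm below this point. The flask is fixed. The valve's axis lies 180 mm from here along the point's -y.
- station: fixed grey base plate 130 (x) x 350 (y) x 8 mm carrying the flask, its steel line (under 137 mm high), the valve and a dial gauge (top 112 mm high, 70 mm from the wheel's axis, away from the flask). Origin: underside, on the line between flask and valve: the flask's axis is at y = +100 mm, the valve's at y = -80 mm, both at x = 0.
- valve (a joint): turn of the valve's handwheel, rad: 0 = closed, at its hard stop; it grows as the wheel turns counter-clockwise seen from above (opening); one turn is 6.283, two turns 12.566. It starts 0.4 to 1.3 turns open, of 5 in all. The stem does not rise. Steady friction of about 0.12 N m (some 2.5 N at the handle); it stays where it is left.
- wheel_hub (a point): centre of the bare aluminium three-spoked handwheel, on its upright axis in the plane of the rim, 116 mm above the bench, over a brass valve body. The rim is 113 mm across outside and 13 mm thick; the hub nut stands 16 mm above this point. The point turns with the wheel: its -x axis points at the crank handle.
- handle: the crank handle standing upright on the wheel's rim: a black round grip, 19 mm diameter, 50 mm long, its axis 50 mm from the wheel's axis. It revolves freely on its own spindle, so the gripper need not turn as the wheel is cranked. Origin: centre of the grip's lower end, 125 mm above the bench; z up, upper end 175 mm above the bench. Free all round.
- small_stopper: bystander: a smaller black rubber stopper of the same form, 32 mm high, head 27 mm across, standing on the bench. Too small for the flask. Origin: centre of its underside.
- reagent_bottle: bystander: amber bottle, 60 mm across, 125 mm high. Origin: centre of its underside.
- specimen_jar: bystander: lidded glass jar, 60 mm across, 65 mm high. Origin: centre of its underside.

How it is judged:
By the outcome, as a careful person would: the job done as asked, in the order asked, and still so for the second after the job is handed in, while the arm keeps its last pose, push and grip.
It also fails if it takes over 72 s, if anything falls off the work surface, if the arm or the gripper's body presses on something with over 40 N, if the wrist force passes 120 N, or if a joint passes its speed limit or range.

## Robot

A 6-joint arm with a two-finger parallel gripper is mounted at the origin on the work surface. World frame = base frame: x ahead of the robot, y to its left, z up, the work surface at z = 0. Lengths are in m, angles in rad, forces in N, time in s.
With the tool pointing down it reaches from about 0.35 to 0.975 m from the base axis. Payload 17.4 kg.
Tool frame: the origin (TCP) lies midway between the tips of the shut fingers; the grasp point (between the pads) lies 19 mm behind it; z points along the fingers, y is the line along which they close (so a half turn about z gives the same grasp; the last joint's range is limited). The gripper opens to 85 mm and grips with 20 to 120 N. Pads are 22 mm wide; open, the fingers measure 114 mm over their backs; the gripper's body (76 mm by 85 mm) begins 54 mm behind the grasp point. The pads swing forward as they close: fully open they stand 13 mm farther back than shut.
Start: joints at [1.283, 0.116, 1.442, -0, 1.584, -0.038], TCP at [0.167, 0.654, 0.231] pointing down, gripper open.
Joint ranges: [-2.83, 2.83], [-0.83, 2.19], [0.07, 2.5], [-1.14, 4.28], [0.01, 3], [-2.97, 2.97]. Speed limits (rad/s): [1.89, 1.89, 2.22, 3.14, 3.14, 3.14].

## Interface

Orientations are given as a rotation vector (axis times angle).
In Python, from workcell import arm, optics gives the robot as it stands (arm), with the cameras (optics).
- The arm moves only by the shell command python3 steer.py 'ROWS' [FORCE]. ROWS is a JSON list of rows, 1 to 12 of them, each of 5 numbers: the finger opening in m, then dx, dy, dz in m, then a turn about the tool's z in rad; each row is the pose to reach, as a shift and turn from the pose commanded when the command began, along the tool's axes at that moment; what a row does not reach only later rows make up. A row lasts 1/8 s, in which the tool goes at most 0.0625 m and 0.188 rad, less where a joint would pass 70% of its speed; a pose out of reach is approached as far as the arm can. The fingers move at their own pace and stop on an object; FORCE is the grip in N (left out, the last holds). Time passes only in rows, so rows that do not move let the fingers close. It prints the time, the measured TCP pose, the force, the opening and the grip force at its end. Input that does not fit is refused with a message, and nothing moves.
- arm.state(): the state, without advancing time (a new reading comes with each control period).
- optics.capture(name): name is "side" or "top" or "wrist"; returns the picture (480x640x3 uint8, red, green, blue); there is no depth.
- optics.get_calibration(name): a dict with "intrinsics" (3x3 intrinsics, pixels), "world_from_camera" (4x4, takes a point from camera to world coordinates); the wrist camera has in their place "tool_from_camera" (4x4, takes a point from camera to tool coordinates, whose origin is the TCP and whose axes are the flange's). Camera axes: x right, y down, z forward; pixel columns grow to the right and rows downward; lengths in m; the calibration is good to about 2 mm. The wrist camera is an equidistant fisheye: a pixel r from the principal point sees the ray r / f radians off the axis. A picture is of the moment at which its call begins: read the wrist's pose just before it. get_calibration takes no time and is no camera call.
- arm.finish_job(): hands the job in; it is judged then, once.
The state is a dict: "time": time; "qpos": joint angles; "qd": joint speeds; "effort": joint torques, N m; "tcp_pos": TCP position; "ee_rot": TCP orientation; "contact_force": force on the tool from outside, world axes, zero at the start; "torque": the same for the moment, N m; "grip_width": finger opening in m; "grasp_force": force on a finger pad.
Only numpy, scipy, OpenCV 4.12 (cv2) and the standard library are available. Lean on these libraries where they do the work, as an engineer would, in place of code of your own. Each camera call takes 0.05 s, during which the arm holds its last target. There are 200 camera calls.

## Working session

There is one attempt and no reset: what is moved stays moved. The work goes in short steps, Python scripts to look and compute and a shell command to move; the robot and the scene stay as the last step left them, time stands still between calls to the robot, and variables do not carry over. Pictures are saved under pics/ and viewed, at most 12 in all, crops included, and the job is handed in when it is done.

```bash
ls; mkdir -p pics
python3 - <<'E'
from workcell import arm, optics
import cv2
s=arm.state();print(s)
for n in("side","top"):
    cv2.imwrite(f"pics/{n}0.png",optics.capture(n)[:,:,::-1]);c=optics.get_calibration(n);print(c)
print(optics.get_calibration("wrist"))
E
```

```text
pics
steer.py
workcell.py
{'time': 0.0, 'qpos': array([ 1.28321706e+00,  1.16473961e-01,  1.44229563e+00, -3.22998383e-06,
        1.58396996e+00, -3.77792077e-02]), 'qd': array([-0.00086674, -0.00015856,  0.00179663,  0.00207943,  0.00059168,
       -0.00073393]), 'effort': array([-1.23901696e-03, -7.31972623e+01, -6.32505226e+01, -2.52392010e-05,
        6.03518551e-03, -1.18899875e-04]), 'tcp_pos': array([0.16680777, 0.65386401, 0.23055142]), 'ee_rot': array([-3.91342865e-01, -3.11693839e+00,  1.77847945e-03]), 'contact_force': array([0.3595679 , 0.15696368, 0.09885486]), 'torque': array([0.01278175, 0.00775172, 0.01409778]), 'grasp_force': 0.0, 'grip_width': 0.08527655047127179}
{'intrinsics': array([[511.10859891,   0.        , 318.22555944],
       [  0.        , 511.10859891, 242.66646992],
       [  0.        ,   0.        ,   1.        ]]), 'world_from_camera': array([[ 0.8872521 , -0.23639005,  0.3961104 ,  0.13410981],
       [-0.46127722, -0.4596081 ,  0.75893591, -1.02218793],
       [ 0.00265064, -0.85608419, -0.5168296 ,  0.74748398],
       [ 0.        ,  0.        , 
[... 297 characters left out ...]
024,  0.02875606,  0.00352692, -0.08367017],
       [-0.0055147 , -0.06934228, -0.99757768,  1.48232646],
       [ 0.        ,  0.        ,  0.        ,  1.        ]])}
{'intrinsics': array([[371.64829954,   0.        , 320.55018262],
       [  0.        , 371.64829954, 229.30732239],
       [  0.        ,   0.        ,   1.        ]]), 'tool_from_camera': array([[-5.42305003e-04, -9.59814676e-01, -2.80634094e-01,
         7.17251158e-02],
       [ 9.99999797e-01, -6.14713128e-04,  1.69992847e-04,
         8.70513460e-04],
       [-3.35671090e-04, -2.80633945e-01,  9.59814814e-01,
        -1.42773195e-01],
       [ 0.00000000e+00,  0.00000000e+00,  0.00000000e+00,
         1.00000000e+00]])}
```

View pics/top0.png

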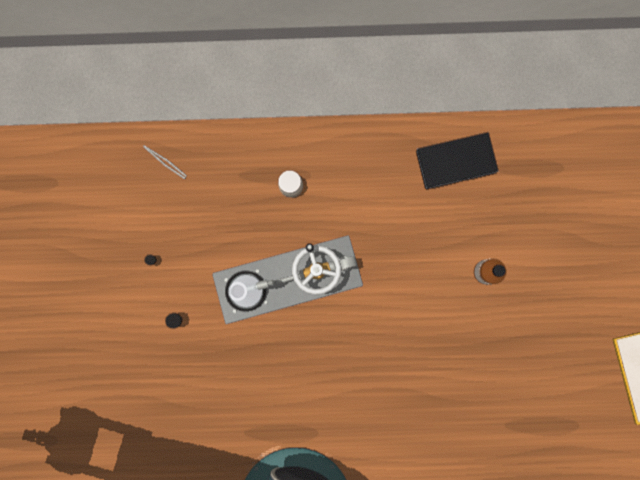

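View pics/side0.png

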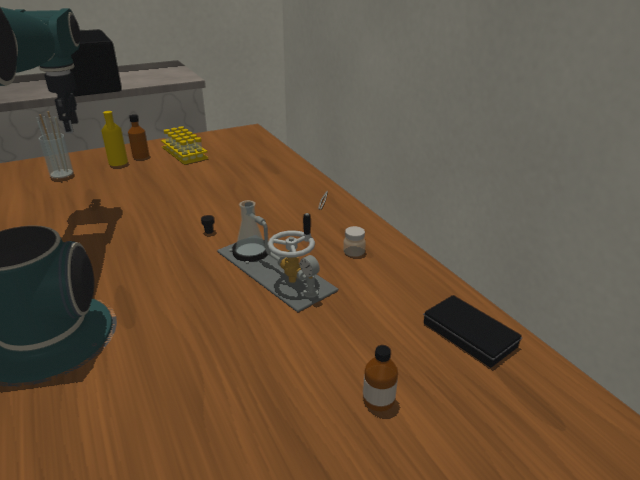

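```bash
cat > h.py <<'E'
import numpy as np, cv2
from workcell import arm, optics
from scipy.spatial.transform import Rotation as R
def ray(n,u,v,s=None):
    c=optics.get_calibration(n);K=c["intrinsics"];x=(u-K[0,2])/K[0,0];y=(v-K[1,2])/K[1,1]
    if n=="wrist":
        r=np.hypot(x,y);d=np.array([x/r*np.sin(r),y/r*np.sin(r),np.cos(r)]) if r>0 else np.array([0,0,1.])
        T=np.eye(4);T[:3,:3]=R.from_rotvec(s["ee_rot"]).as_matrix();T[:3,3]=s["tcp_pos"];T=T@c["tool_from_camera"]
    else: d=np.array([x,y,1]);T=c["world_from_camera"]
    return T[:3,3],T[:3,:3]@d
def atz(n,u,v,z,s=None):
    o,d=ray(n,u,v,s);return (o+d*(z-o[2])/d[2])[:2]
def proj(n,p,s=None):
    c=optics.get_calibration(n);K=c["intrinsics"]
    if n=="wrist":
        T=np.eye(4);T[:3,:3]=R.from_rotvec(s["ee_rot"]).as_matrix();T[:3,3]=s["tcp_pos"];T=T@c["tool_from_camera"]
    else:T=c["world_from_camera"]
    q=T[:3,:3].T@(np.array(p)-T[:3,3])
    if n=="wrist":
        r=np.hypot(*q[:2]);t=np.arctan2(r,q[2]);q=np.array([q[0]/r*t,q[1]/r*t,1])
    return (K@(q/q[2]))[:2]
def tool(p,s):  # world displacement from TCP to p in tool axes
    return R.from_rotvec(s["ee_rot"]).inv().apply(np.array(p)-s["tcp_pos"])
E
python3 - <<'E'
from h import *
t=cv2.imread("pics/top0.png")[230:335,130:390];cv2.imwrite("pics/t1.png",cv2.resize(t,None,fx=3,fy=3,interpolation=cv2.INTER_CUBIC))
a=atz("top",174,320,.046);b=atz("top",152,260,.032)
print("stop",a,"small",b,proj("side",[*a,.02]),proj("side",[*b,.02]))
m=atz("top",237,292,.153);hb=atz("top",317,270,.132);hd=atz("top",310,247,.175)
print(m,hb,hd,np.hypot(*(m-hb)),np.hypot(*(hd-hb)))
for p,z in((m,.153),(hb,.132),(hd,.175)):print(proj("side",[*p,z]))
print(atz("top",490,271,.0),atz("top",290,182,.065))
E
```

```text
stop [0.4507139  0.27480689] small [0.59593284 0.32993295] [208.38448471 226.09755591] [248.61644216 207.89743289]
[0.51306964 0.10813496] [ 0.55721758 -0.06961222] [ 0.60646426 -0.05620056] 0.18314774966306946 0.05104025868763289
[245.65717869 203.7427867 ]
[290.47218967 238.04699657]
[306.45427574 215.12064105]
[ 0.54666271 -0.49407358] [ 0.7707536  -0.01046156]
```

View pics/t1.png

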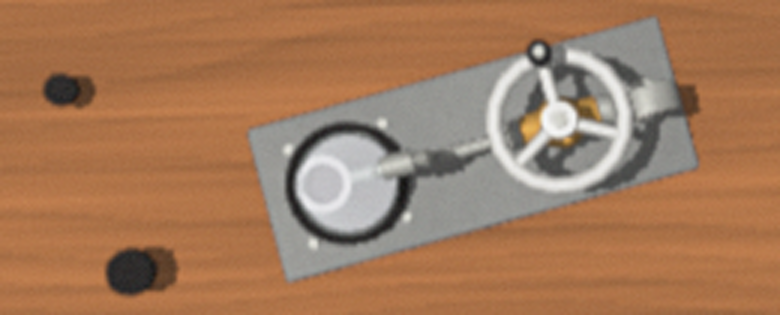

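Top crop: large stopper at full-image (174,320), small (152,260), mouth (238,291), hub (316.3,269.3), handle (309.7,247.3). The distances check (183 vs 180 mm, 51 vs 50 mm). The side view agrees with them.

Run:
```python
from h import *
s=arm.state();print(R.from_rotvec(s["ee_rot"]).as_matrix().round(3));print(tool([.4507,.2748,.15],s))
```

```text
[[-0.969  0.247 -0.   ]
 [ 0.247  0.969 -0.001]
 [ 0.    -0.001 -1.   ]]
[-0.36877108 -0.2970299   0.0809167 ]
```

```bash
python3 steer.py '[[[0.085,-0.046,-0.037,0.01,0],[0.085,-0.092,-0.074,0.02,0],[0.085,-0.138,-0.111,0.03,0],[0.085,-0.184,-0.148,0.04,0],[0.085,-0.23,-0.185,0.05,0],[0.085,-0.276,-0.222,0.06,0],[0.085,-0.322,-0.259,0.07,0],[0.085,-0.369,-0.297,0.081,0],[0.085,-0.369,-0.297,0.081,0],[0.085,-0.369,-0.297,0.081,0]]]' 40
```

```text
refused: ROWS must be a list of rows, each a list of 5 numbers. Nothing was moved.
```

Wrong form. The message asks for a list of rows, each a list of 5 numbers, so I'll send the same numbers that way.

```bash
python3 steer.py '[[0.085,-0.046,-0.037,0.01,0],[0.085,-0.092,-0.074,0.02,0],[0.085,-0.138,-0.111,0.03,0],[0.085,-0.184,-0.148,0.04,0],[0.085,-0.23,-0.185,0.05,0],[0.085,-0.276,-0.222,0.06,0],[0.085,-0.322,-0.259,0.07,0],[0.085,-0.369,-0.297,0.081,0],[0.085,-0.369,-0.297,0.081,0],[0.085,-0.369,-0.297,0.081,0]]' 40
python3 - <<'E'
from h import *
s=arm.state();print(s)
im=optics.capture("wrist")[:,:,::-1];cv2.imwrite("pics/w1.png",im)
print(proj("wrist",[.4507,.2748,.046],s),proj("wrist",[.513,.108,.153],s))
E
```

```text
time: 1.35
tcp_pos: [0.4509, 0.2751, 0.1502]
ee_rot: [-0.393, -3.117, -0.0]
contact_force: [0.2, 0.3, -0.1]
grip_width: 0.0852
grasp_force: 0.0
{'time': 1.35, 'qpos': array([ 4.99326404e-01, -1.74094961e-01,  1.85722052e+00,  2.45558570e-04,
        1.45879639e+00, -8.20917879e-01]), 'qd': array([ 0.02778235, -0.00444049, -0.00372776,  0.00017744, -0.00145869,
        0.00080476]), 'effort': array([-2.62582675e+00, -4.64184022e+01, -6.12868452e+01, -1.10035369e-01,
       -1.85625820e-02, -1.00058711e-01]), 'tcp_pos': array([0.45088878, 0.27505438, 0.15023269]), 'ee_rot': array([-3.92529217e-01, -3.11656067e+00, -8.44805253e-06]), 'contact_force': array([ 0.20234251,  0.34910825, -0.08589144]), 'torque': array([ 0.10538211, -0.00628779, -0.00590325]), 'grasp_force': 0.0, 'grip_width': 0.0851686972146236}
[318.81112074 228.51376203] [ 90.98331483 427.54625321]
```

View pics/w1.png

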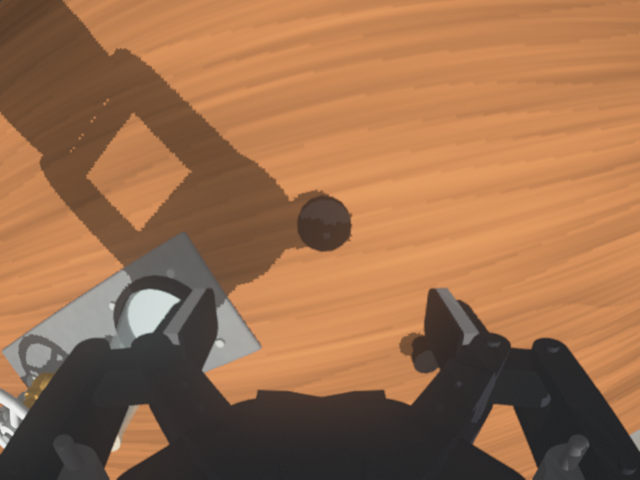

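Wrist view: the stopper head's disc spans x 298–352 and y 196–251, so its centre is near (325,223).

Run:
```python
from h import *
s=arm.state()
im=cv2.imread("pics/w1.png")[185:262,285:365]
g=(im.max(2)<62).astype(np.uint8)
n,l,st,c=cv2.connectedComponentsWithStats(g);k=st[1:,4].argmax()+1;print(st[k],c[k]+[285,185])
for u,v in((325,223),c[k]+[285,185]):
  p=atz("wrist",u,v,.046,s);print(p,tool([*p,.030],s), tool([*p,.06],s))
for q in((298,223),(352,223)):print(atz("wrist",*q,.046,s))
```

```text
Traceback (most recent call last):
ValueError: attempt to get argmax of an empty sequence
```

Run:
```python
from h import *
s=arm.state()
im=cv2.imread("pics/w1.png")[185:262,285:365]
print(im[38,40],im[38,5],im[5,40])
sat=im.max(2).astype(int)-im.min(2); g=(sat<30).astype(np.uint8)
n,l,st,c=cv2.connectedComponentsWithStats(g);k=st[1:,4].argmax()+1;print(st[k],c[k]+[285,185])
for u,v in((325,223),c[k]+[285,185]):
  p=atz("wrist",u,v,.046,s);print(p,tool([*p,.030],s))
print(np.hypot(*(atz("wrist",298,223,.046,s)-atz("wrist",352,223,.046,s))))
```

```text
[58 69 84] [ 56  83 119] [ 89 140 207]
[  13   15   51   45 1142] [319.81611208 216.64448336]
[0.44779262 0.28048466] [0.00398259 0.00398268 0.12040331]
[0.44252583 0.278142  ] [0.00850833 0.00041268 0.12040308]
0.037307802261646233
```

```bash
python3 steer.py '[[0.085,0.003,0.003,0.033,0],[0.085,0.003,0.003,0.065,0],[0.085,0.003,0.003,0.065,0]]'
python3 - <<'E'
from h import *
s=arm.state()
im=optics.capture("wrist")[:,:,::-1];print(proj("wrist",[.4478,.2805,.046],s))
cv2.imwrite("pics/w2.png",cv2.resize(im[160:360,190:450],None,fx=3,fy=3))
E
```

```text
time: 1.78
tcp_pos: [0.4472, 0.2792, 0.0835]
ee_rot: [-0.388, -3.115, 0.003]
contact_force: [0.4, -0.5, 0.7]
grip_width: 0.0849
grasp_force: 0.0
[321.6568418  265.01720666]
```

View pics/w2.png

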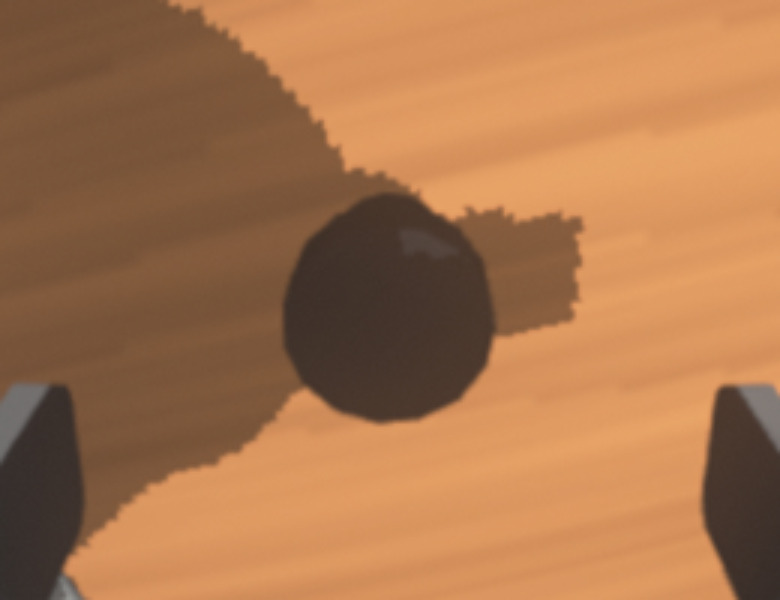

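Zoomed wrist view: head silhouette spans x 283–495 and y 193–422 in the crop. Its top disc ends at full-image row 300.7, and its centre column is 319.7.

```bash
cat >> h.py <<'E'
def sil(n,p,rz,s=None):  # bbox of silhouette of stacked circles at p (xy), rz=[(r,z)..]
    a=np.linspace(0,2*np.pi,73);P=np.array([proj(n,[p[0]+r*np.cos(t),p[1]+r*np.sin(t),z],s) for r,z in rz for t in a])
    return np.r_[P.min(0),P.max(0)]
E
python3 - <<'E'
from h import *
from scipy.optimize import least_squares
s=arm.state()
o=np.array([190+283/3,160+193/3,190+495/3,160+422/3])
f=least_squares(lambda p:sil("wrist",p,[(.019,.046),(.019,.030)],s)-o,[.447,.28],diff_step=1e-4)
print(f.x,f.fun,tool([*f.x,.030],s))
E
```

```text
[0.45085644 0.27916249] [-0.50035405  0.78320673  0.49922321 -0.80471626] [-0.00279852  0.00043861  0.05538243]
```

```bash
python3 steer.py '[[0.085,-0.003,0,0.028,0],[0.085,-0.003,0,0.055,0],[0.085,-0.003,0,0.055,0],[0.02,-0.003,0,0.055,0],[0.02,-0.003,0,0.055,0],[0.02,-0.003,0,0.055,0],[0.02,-0.003,0,0.055,0],[0.02,-0.003,0,0.055,0]]' 40
```

```text
time: 2.82
tcp_pos: [0.4523, 0.2782, 0.0316]
ee_rot: [0.391, 3.116, 0.002]
contact_force: [-1.4, -1.1, 8.0]
grip_width: 0.0352
grasp_force: 39.2
```

```bash
python3 steer.py '[[0.02,0,0,-0.03,0],[0.02,0,0,-0.08,0],[0.02,0,0,-0.135,0],[0.02,0,0,-0.185,0],[0.02,0,0,-0.185,0],[0.02,0,0,-0.185,0]]'
python3 - <<'E'
from h import *
s=arm.state();print(s["tcp_pos"],s["ee_rot"],s["grip_width"])
im=optics.capture("wrist")[:,:,::-1];cv2.imwrite("pics/w3.png",im)
b=optics.capture("side")[:,:,::-1]
u,v=proj("side",s["tcp_pos"]).astype(int);print(u,v)
c=cv2.resize(b[v-50:v+40,u-60:u+60],None,fx=5,fy=5,interpolation=cv2.INTER_CUBIC)
w=im[150:450,190:450];w=cv2.resize(w,(200,230))
cv2.imwrite("pics/s3.png",np.hstack([c,np.vstack([w,np.zeros((220,200,3),np.uint8)])]))
E
```

```text
time: 3.58
tcp_pos: [0.4516, 0.2779, 0.2148]
ee_rot: [-0.391, -3.117, 0.0]
contact_force: [-0.8, 0.5, -0.8]
grip_width: 0.0353
grasp_force: 40.2
[0.4515708  0.27785804 0.21479323] [-3.91363336e-01 -3.11686515e+00  2.45536317e-04] 0.03531647916787745
200 162
```

View pics/s3.png

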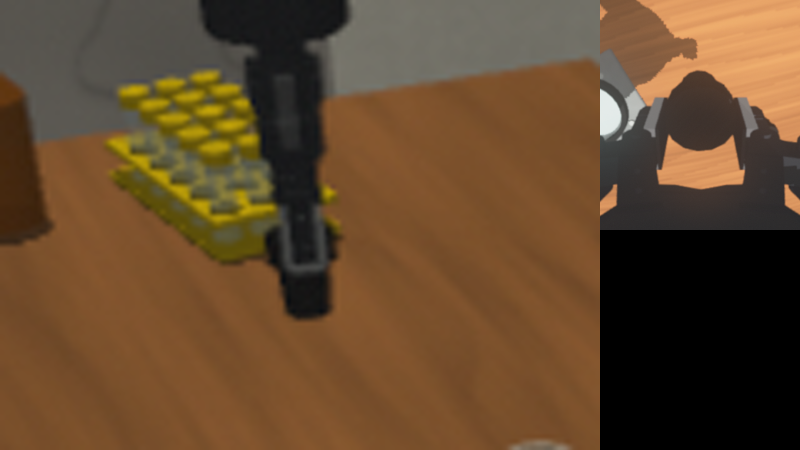

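```bash
python3 steer.py '[[0.02,-0.034,-0.03,-0.003,0],[0.02,-0.067,-0.06,-0.005,0],[0.02,-0.1,-0.09,-0.005,0],[0.02,-0.134,-0.12,-0.005,0],[0.02,-0.1665,-0.1494,-0.005,0],[0.02,-0.1665,-0.1494,-0.005,0],[0.02,-0.1665,-0.1494,-0.005,0]]'
python3 - <<'E'
from h import *
s=arm.state();print(s["tcp_pos"])
im=optics.capture("wrist")[:,:,::-1];cv2.imwrite("pics/w4.png",im)
print(proj("wrist",[.513,.108,.153],s))
cv2.imwrite("pics/w4b.png",cv2.resize(im[60:360,120:520],None,fx=2,fy=2,interpolation=cv2.INTER_CUBIC))
E
```

```text
time: 4.55
tcp_pos: [0.5757, 0.0922, 0.2193]
ee_rot: [-0.392, -3.115, 0.0]
contact_force: [-0.0, 1.3, -0.3]
grip_width: 0.0357
grasp_force: 40.2
[0.57571193 0.09222362 0.21927537]
[318.48360776 136.32489702]
```

View pics/w4b.png

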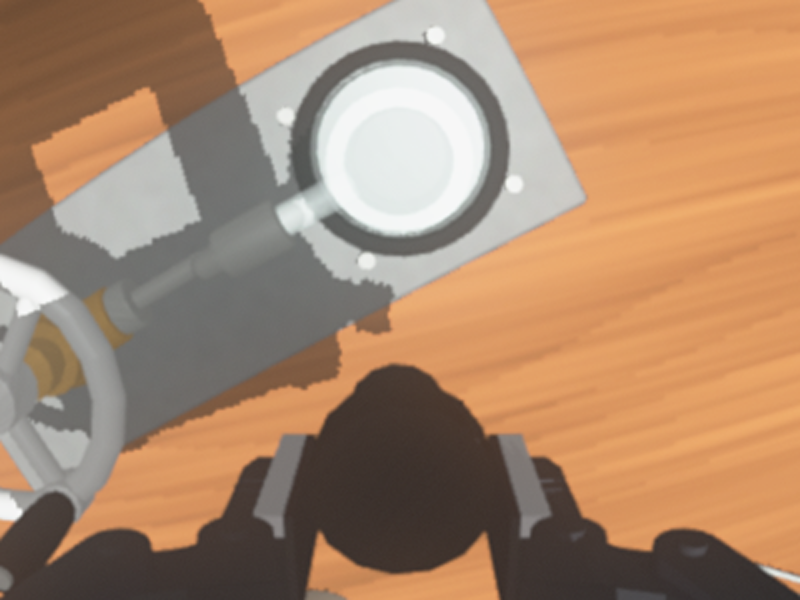

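Crop: the bore spans x 344–453 and y 107–209, so its centre is at full-image (319.3,139). The held stopper's plug foot edge is at row 241.5, its head's rear edge at row 346, and it is centred at column 319.

Run:
```python
from h import *
from scipy.optimize import least_squares
s=arm.state();M=R.from_rotvec(s["ee_rot"]).as_matrix();t=s["tcp_pos"]
m=atz("wrist",319.3,139,.153,s);print("mouth",m,"tool",tool([*m,.153],s))
print([np.hypot(*(atz("wrist",*a,.153,s)-atz("wrist",*b,.153,s))) for a,b in(((292,139),(346.5,139)),((319.3,113.5),(319.3,164.5)))])
def res(q):
    p=t+M@np.array([q[0],q[1],0]);z=t[2]-q[2]
    a=sil("wrist",p,[(.0125,z)],s);b=sil("wrist",p,[(.019,z+.046)],s)
    return [a[1]-241.5,b[3]-346,(a[0]+a[2])/2-319]
f=least_squares(res,[0,0,.03],diff_step=1e-3,x_scale=.01);print("stopper in tool (x,y,depth)",f.x,f.fun)
```

```text
mouth [0.51454574 0.10842697] tool [0.06303602 0.00023832 0.06667544]
[np.float64(0.03049173858649586), np.float64(0.028835474561348773)]
stopper in tool (x,y,depth) [8.98437977e-04 8.86642368e-05 3.49668903e-02] [ 3.69482223e-13  6.82121026e-13 -5.68434189e-14]
```

```bash
python3 steer.py '[[0.02,0.035,0,0,0],[0.02,0.062,0,0,0],[0.02,0.062,0,0,0],[0.02,0.062,0,0.015,0],[0.02,0.062,0,0.03,0],[0.02,0.062,0,0.036,0],[0.02,0.062,0,0.042,0],[0.02,0.062,0,0.042,0]]'
```

```text
time: 5.6
tcp_pos: [0.516, 0.1073, 0.1779]
ee_rot: [-0.391, -3.116, 0.0]
contact_force: [0.2, 0.0, -0.5]
grip_width: 0.0353
grasp_force: 40.2
```

```bash
python3 steer.py '[[0.02,0,0,0.005,0],[0.02,0,0,0.01,0],[0.02,0,0,0.014,0],[0.02,0,0,0.014,0]]'
python3 - <<'E'
from h import *
b=optics.capture("side")[:,:,::-1]
cv2.imwrite("pics/s5.png",cv2.resize(b[150:270,180:340],None,fx=5,fy=5,interpolation=cv2.INTER_CUBIC))
E
```

```text
time: 6.1
tcp_pos: [0.5159, 0.1074, 0.1639]
ee_rot: [-0.391, -3.117, 0.0]
contact_force: [1.4, -0.5, -0.5]
grip_width: 0.0353
grasp_force: 40.2
```

View pics/s5.png

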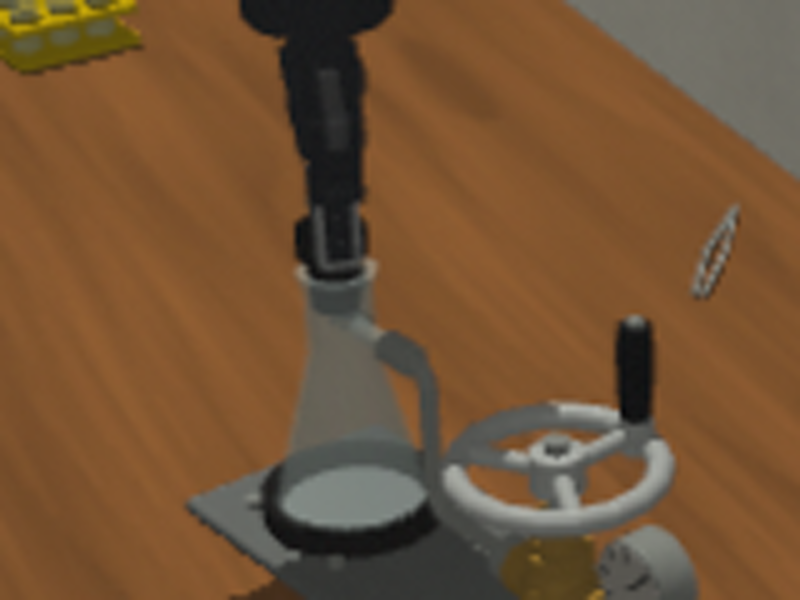

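The plug is well inside the neck: the rim is at crop (338,268) and the head sits just above it.

```bash
python3 steer.py '[[0.02,0,0,0.004,0],[0.02,0,0,0.007,0],[0.02,0,0,0.007,0]]'; python3 steer.py '[[0.02,0,0,0.002,0],[0.02,0,0,0.003,0],[0.02,0,0,0.003,0]]'
```

```text
time: 6.52
tcp_pos: [0.5161, 0.1073, 0.1571]
ee_rot: [-0.391, -3.117, 0.0]
contact_force: [1.9, -0.4, -1.4]
grip_width: 0.0357
grasp_force: 40.2
time: 6.9
tcp_pos: [0.5163, 0.1073, 0.1549]
ee_rot: [0.391, 3.116, 0.0]
contact_force: [0.8, -1.9, 5.1]
grip_width: 0.0354
grasp_force: 40.8
```

```bash
python3 steer.py '[[0.065,0,0,0,0],[0.065,0,0,0,0],[0.065,0,0,0,0],[0.065,0,0,-0.02,0],[0.065,0,0,-0.06,0],[0.065,-0.03,0,-0.07,0],[0.065,-0.063,0,-0.07,0],[0.065,-0.063,0,-0.07,0],[0.065,-0.063,0,-0.07,0]]'
python3 - <<'E'
from h import *
s=arm.state();print(s["tcp_pos"])
im=optics.capture("wrist")[:,:,::-1];b=optics.capture("side")[:,:,::-1];cv2.imwrite("pics/w6f.png",im);cv2.imwrite("pics/s6f.png",b)
m=[.5145,.1084];print(sil("wrist",m,[(.019,.169)],s),sil("wrist",m,[(.0205,.153)],s),sil("side",m,[(.019,.169)]),sil("side",m,[(.0205,.153)]))
w=cv2.resize(im[60:220,230:410],None,fx=2.2,fy=2.2)[:350]
c=cv2.resize(b[175:235,210:280],None,fx=5.5,fy=5.5,interpolation=cv2.INTER_CUBIC)
o=np.zeros((352,790,3),np.uint8);o[:w.shape[0],:w.shape[1]]=w;o[:c.shape[0],400:400+c.shape[1]]=c
cv2.imwrite("pics/w6.png",o)
E
```

```text
time: 8.02
tcp_pos: [0.5769, 0.0919, 0.225]
ee_rot: [0.391, 3.117, 0.0]
contact_force: [0.4, 0.2, 0.1]
grip_width: 0.065
grasp_force: 0.0
[0.5768601  0.09186742 0.22500467]
[284.1440044  101.56914554 355.65826304 172.30766062] [284.21793942 100.61670535 355.653211   171.26767336] [238.21171258 194.7464463  253.17520625 201.30744731] [238.10993989 200.04275686 254.15177605 207.22667032]
```

View pics/w6.png

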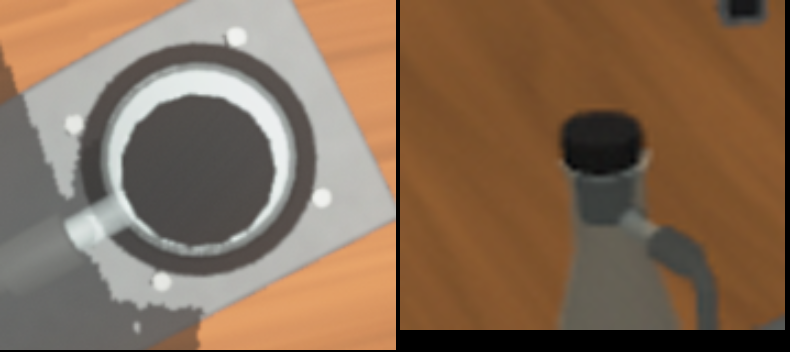

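Stopper seated: the head's side bbox (x 239–254, top row 195) and wrist disc (285–355, 103–172) match the predicted home pose. The pre-release TCP also matched home within 0.3 mm. Now the handle.

```bash
python3 steer.py '[[0.065,-0.033,-0.034,0,0],[0.065,-0.065,-0.068,0,0],[0.065,-0.098,-0.102,0,0],[0.065,-0.13,-0.136,0,0],[0.065,-0.13,-0.136,0,0],[0.065,-0.13,-0.136,0,0]]'
python3 - <<'E'
from h import *
s=arm.state();print(s["tcp_pos"])
im=optics.capture("wrist")[:,:,::-1];cv2.imwrite("pics/w7.png",im)
print(proj("wrist",[.606,-.056,.175],s),proj("wrist",[.557,-.07,.132],s))
cv2.imwrite("pics/w7b.png",cv2.resize(im[0:260,190:530],None,fx=2.3,fy=2.3,interpolation=cv2.INTER_CUBIC))
E
```

```text
time: 8.88
tcp_pos: [0.669, -0.0717, 0.2246]
ee_rot: [-0.391, -3.117, -0.0]
contact_force: [0.1, 0.1, 0.4]
grip_width: 0.0655
grasp_force: 0.0
[ 0.6690416  -0.07166045  0.22456659]
[317.90868717 136.66895677] [277.09591388  65.99497168]
```

View pics/w7b.png

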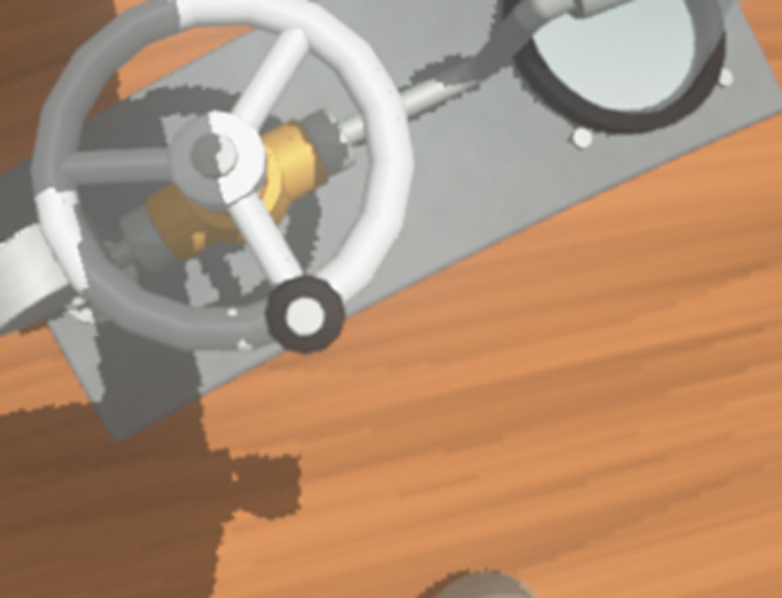

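Handle top centre is at crop (305,315), full-image (322.6,137). The hub nut is at crop (212,155), full-image (282.2,67.4).

Run:
```python
from h import *
s=arm.state()
h=atz("wrist",322.6,137,.175,s);b=atz("wrist",282.2,67.4,.132,s);b2=atz("wrist",190+218/2.3,160/2.3,.124,s)
m=np.array([.5145,.1084])
print("handle",h,"hub",b,b2,np.hypot(*(h-b)),np.hypot(*(h-b2)),"mouth-hub",np.hypot(*(m-b)))
t=atz("top",316.3-.3,269,.132);th=atz("top",309.4,247,.175);print("top",t,th)
# station long edges in the top crop: (248,130)-(656,17) and (288,281)-(697,166)
d=[atz("top",130+a/3,230+c/3,.008) for a,c in((656,17),(248,130),(697,166),(288,281))]
e=(d[1]-d[0])+(d[3]-d[2]);print("sta y dir",np.degrees(np.arctan2(e[1],e[0])),"mouth->hub",np.degrees(np.arctan2(*(m-b)[::-1])))
e/=np.hypot(*e);print("hub from mouth",m-.18*e, "plate-based hub", (sum(d)/4)-.08*e,"flask",(sum(d)/4)+.1*e)
print("tool",tool([*h,.14],s))
```

```text
handle [ 0.60672364 -0.05338089] hub [ 0.55874391 -0.06685172] [ 0.55922259 -0.06607964] 0.04983490221691436 0.049169169274210084 mouth-hub 0.18075034895466585
top [ 0.55952795 -0.06742848] [ 0.60650199 -0.05489196]
sta y dir 103.9487743673749 mouth->hub 104.16877944283753
hub from mouth [ 0.55788977 -0.06629209] plate-based hub [ 0.55939801 -0.07302721] flask [0.51600823 0.10166489]
tool [0.06478415 0.00197566 0.08464549]
```

```bash
python3 steer.py '[[0.065,0.033,0.001,0,0],[0.065,0.065,0.002,0,0],[0.065,0.065,0.002,0.01,0],[0.065,0.065,0.002,0.05,0],[0.065,0.065,0.002,0.0855,0],[0.065,0.065,0.002,0.0855,0],[0.065,0.065,0.002,0.0855,0]]'; python3 steer.py '[[0.01,0,0,0,0],[0.01,0,0,0,0],[0.01,0,0,0,0],[0.01,0,0,0,0],[0.01,0,0,0,0],[0.01,0,0,0,0]]' 40; python3 -c '
from h import *
s=arm.state();print(s["tcp_pos"])'
```

```text
time: 9.8
tcp_pos: [0.6076, -0.0539, 0.1404]
ee_rot: [0.39, 3.116, 0.0]
contact_force: [0.2, 0.4, 0.5]
grip_width: 0.0652
grasp_force: 0.0
time: 10.55
tcp_pos: [0.6071, -0.0542, 0.1397]
ee_rot: [0.391, 3.116, -0.0]
contact_force: [-2.3, 0.4, 5.0]
grip_width: 0.0177
grasp_force: 38.9
[ 0.60714715 -0.05418061  0.13972881]
```

```bash
cat > circ.py <<'E'
import sys
from h import *
# args: start deg, step deg, n  -> tool-axis offsets along the crank circle
a0,st,n=map(float,sys.argv[1:4]);M=R.from_rotvec(arm.state()["ee_rot"]).as_matrix()
P=lambda a:.05*np.array([np.cos(np.radians(a)),np.sin(np.radians(a)),0])
for k in range(1,int(n)+1):print(a0+k*st,(M.T@(P(a0+k*st)-P(a0)))[:2].round(4))
E
python3 circ.py 15.5 -15 24
cat > chk.py <<'E'
import sys
from h import *
s=arm.state();c=np.array([.5588,-.0668]);d=s["tcp_pos"][:2]-c
f=s["contact_force"];a=np.arctan2(d[1],d[0]);t=np.array([-np.sin(a),np.cos(a)])
print("ang %.1f r %.4f Ftan %.1f Frad %.1f"%(np.degrees(a),np.hypot(*d),f[:2]@t,f[:2]@d/np.hypot(*d)),s["tcp_pos"].round(4))
sys.exit(abs(f[:2]@t)>float(sys.argv[1]) if len(sys.argv)>1 else 0)
E
python3 chk.py
```

```text
0.5 [-0.005  -0.0121]
-14.5 [-0.0066 -0.025 ]
-29.5 [-0.0049 -0.038 ]
-44.5 [ 0.0002 -0.05  ]
-59.5 [ 0.0081 -0.0603]
-74.5 [ 0.0185 -0.0682]
-89.5 [ 0.0306 -0.0732]
-104.5 [ 0.0435 -0.0749]
-119.5 [ 0.0565 -0.0731]
-134.5 [ 0.0685 -0.0681]
-149.5 [ 0.0788 -0.0601]
-164.5 [ 0.0868 -0.0497]
-179.5 [ 0.0917 -0.0376]
-194.5 [ 0.0934 -0.0247]
-209.5 [ 0.0916 -0.0118]
-224.5 [0.0866 0.0003]
-239.5 [0.0786 0.0106]
-254.5 [0.0682 0.0185]
-269.5 [0.0562 0.0235]
-284.5 [0.0432 0.0251]
-299.5 [0.0303 0.0234]
-314.5 [0.0182 0.0184]
-329.5 [0.0079 0.0104]
-344.5 [0. 0.]
ang 14.6 r 0.0500 Ftan 0.9 Frad -2.2 [ 0.6071 -0.0542  0.1397]
```

```bash
python3 steer.py '[[0.01,-0.005,-0.0121,0,0],[0.01,-0.0066,-0.025,0,0],[0.01,-0.0049,-0.038,0,0],[0.01,-0.0049,-0.038,0,0]]'; python3 chk.py && python3 circ.py -29.5 -15 12
```

```text
time: 11.05
tcp_pos: [0.6023, -0.0932, 0.1397]
ee_rot: [0.393, 3.116, -0.001]
contact_force: [-1.4, -1.0, 6.5]
grip_width: 0.018
grasp_force: 39.2
ang -31.3 r 0.0509 Ftan -1.5 Frad -0.7 [ 0.6023 -0.0932  0.1397]
-44.5 [ 0.005 -0.012]
-59.5 [ 0.013  -0.0224]
-74.5 [ 0.0234 -0.0303]
-89.5 [ 0.0354 -0.0353]
-104.5 [ 0.0484 -0.0369]
-119.5 [ 0.0613 -0.0352]
-134.5 [ 0.0734 -0.0302]
-149.5 [ 0.0837 -0.0222]
-164.5 [ 0.0916 -0.0118]
-179.5 [0.0966 0.0002]
-194.5 [0.0983 0.0132]
-209.5 [0.0965 0.0261]
```

```bash
python3 steer.py '[[0.01,0.005,-0.012,0,0],[0.01,0.013,-0.0224,0,0],[0.01,0.0234,-0.0303,0,0],[0.01,0.0354,-0.0353,0,0],[0.01,0.0484,-0.0369,0,0],[0.01,0.0613,-0.0352,0,0]]'; python3 chk.py && python3 circ.py -119.5 -15 2;python3 circ.py -149.5 -15 2;python3 circ.py -179.5 -15 2;python3 circ.py -209.5 -15 2; python3 circ.py -239.5 -15 2;python3 circ.py -269.5 -15 2;python3 circ.py -299.5 -15 2;python3 circ.py -329.5 -15 2
```

```text
time: 11.8
tcp_pos: [0.5343, -0.1117, 0.1397]
ee_rot: [0.392, 3.115, -0.001]
contact_force: [7.3, 3.9, 5.8]
grip_width: 0.0178
grasp_force: 39.6
ang -118.6 r 0.0512 Ftan 4.5 Frad -6.9 [ 0.5343 -0.1117  0.1397]
-134.5 [0.012 0.005]
-149.5 [0.0224 0.013 ]
-164.5 [0.0079 0.0104]
-179.5 [0.0129 0.0224]
-194.5 [0.0017 0.0129]
-209.5 [-0.0001  0.0259]
-224.5 [-0.005  0.012]
-239.5 [-0.013   0.0224]
-254.5 [-0.0104  0.0079]
-269.5 [-0.0224  0.0129]
-284.5 [-0.0129  0.0017]
-299.5 [-0.0259 -0.0001]
-314.5 [-0.012 -0.005]
-329.5 [-0.0224 -0.013 ]
-344.5 [-0.0079 -0.0104]
-359.5 [-0.0129 -0.0224]
```

```bash
python3 steer.py '[[0.01,0.012,0.005,0,0],[0.01,0.0224,0.013,0,0]]' >/dev/null; python3 chk.py 10 && python3 steer.py '[[0.01,0.0079,0.0104,0,0],[0.01,0.0129,0.0224,0,0]]'>/dev/null; python3 chk.py 10 && python3 steer.py '[[0.01,0.0017,0.0129,0,0],[0.01,0,0.0259,0,0]]' >/dev/null; python3 chk.py 10
```

```text
ang -148.1 r 0.0507 Ftan 4.2 Frad -6.1 [ 0.5158 -0.0935  0.1397]
ang -148.1 r 0.0507 Ftan 4.2 Frad -6.1 [ 0.5158 -0.0935  0.1397]
ang -148.1 r 0.0507 Ftan 4.2 Frad -6.1 [ 0.5158 -0.0935  0.1397]False
False
False
```

```bash
sed -i 's/sys.exit(\(.*\))$/sys.exit(int(\1))/' chk.py; tail -1 chk.py; python3 steer.py '[[0.01,0.0079,0.0104,0,0],[0.01,0.0129,0.0224,0,0]]'>/dev/null; python3 chk.py 10 && python3 steer.py '[[0.01,0.0017,0.0129,0,0],[0.01,0,0.0259,0,0]]' >/dev/null && python3 chk.py 10
```

```text
sys.exit(int(abs(f[:2]@t)>float(sys.argv[1]) if len(sys.argv)>1 else 0))
ang -170.7 r 0.0507 Ftan 106.4 Frad 31.0 [ 0.5087 -0.075   0.1404]
```

Hit the closed stop hard at about -171°, so I'm easing off the push.

```bash
python3 steer.py '[[0.01,-0.0022,-0.0064,0,0],[0.01,-0.0022,-0.0064,0,0]]'; python3 chk.py; python3 -c '
from h import *
print(arm.state()["torque"])'
```

```text
time: 12.55
tcp_pos: [0.5082, -0.0784, 0.1397]
ee_rot: [-0.394, -3.115, 0.011]
contact_force: [-15.0, -28.4, 13.1]
grip_width: 0.0179
grasp_force: 41.5
ang -167.1 r 0.0519 Ftan 24.4 Frad 21.0 [ 0.5082 -0.0784  0.1397]
[-4.62746389  2.3832869  -0.09688813]
```

```bash
python3 steer.py '[[0.01,-0.0005,-0.0014,0,0],[0.01,-0.0005,-0.0014,0,0]]'; python3 chk.py; python3 -c '
from h import *
s=arm.state();im=optics.capture("wrist")[:,:,::-1];cv2.imwrite("pics/w8.png",im);print(s["ee_rot"])'
```

```text
time: 12.8
tcp_pos: [0.5082, -0.0787, 0.1397]
ee_rot: [-0.394, -3.115, 0.007]
contact_force: [-16.0, -18.7, 14.9]
grip_width: 0.0177
grasp_force: 41.4
ang -166.7 r 0.0519 Ftan 14.5 Frad 19.9 [ 0.5082 -0.0787  0.1397]
[-0.39352586 -3.1149461   0.00743976]
```

View pics/w8.png

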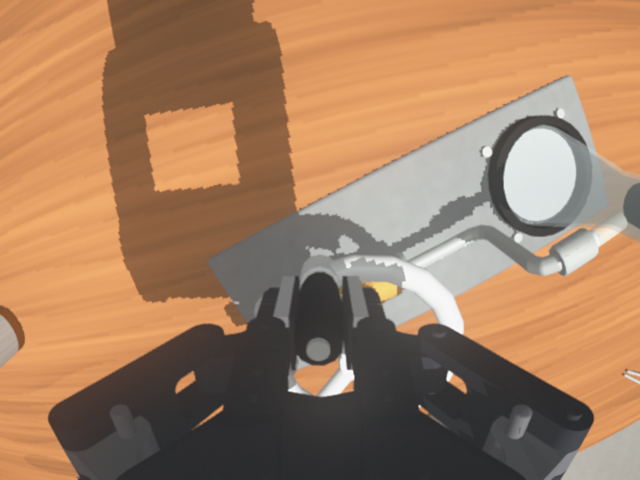

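```bash
python3 -c '
from h import *
from scipy.optimize import least_squares
p=np.array([[.6071,-.0542],[.6023,-.0932],[.5343,-.1117],[.5158,-.0935],[.5082,-.0787]])
for q in(p,p[:4]):
  f=least_squares(lambda c:np.hypot(*(q-c).T)-.05,[.558,-.067]);print(f.x,f.fun)
f=least_squares(lambda c:np.hypot(*(p-c[:2]).T)-c[2],[.558,-.067,.05]);print(f.x,f.fun)
'
```

```text
[ 0.55849048 -0.06816364] [ 0.00057538  0.00045883 -0.00019444 -0.00035719  0.00138236]
[ 0.55901659 -0.06822723] [ 8.77007987e-05 -2.90811173e-05  7.91027781e-06  6.38212400e-05]
[ 0.55831847 -0.06707066  0.05076078] [-3.09901728e-04  3.96983911e-04 -7.87850696e-05 -6.97517950e-04
  6.89220837e-04]
```

```bash
cat > c2.py <<'E'
import sys
from h import *
bx,by,a0,n=map(float,sys.argv[1:5]);M=R.from_rotvec([-.3914,-3.1169,0]).as_matrix()
c=np.array([.5572,-.0686]);o=[]
for k in range(int(n)):
    a=np.radians(a0+15*k);p=c+.05*np.array([np.cos(a),np.sin(a)]);o.append("[0.01,%.4f,%.4f,0,0]"%tuple((M.T@np.r_[p-[bx,by],0])[:2]))
print(",".join(o),"\n end",p.round(4),a0+15*(n-1))
E
python3 c2.py .5101 -.0759 -168.3 12; python3 c2.py .6071 -.0714 11.7 12
```

```text
[0.01,0.0011,-0.0032,0,0],[0.01,-0.0061,-0.0141,0,0],[0.01,-0.0159,-0.0227,0,0],[0.01,-0.0276,-0.0286,0,0],[0.01,-0.0404,-0.0312,0,0],[0.01,-0.0534,-0.0304,0,0],[0.01,-0.0658,-0.0262,0,0],[0.01,-0.0766,-0.0190,0,0],[0.01,-0.0853,-0.0092,0,0],[0.01,-0.0911,0.0025,0,0],[0.01,-0.0937,0.0152,0,0],[0.01,-0.0929,0.0283,0,0] 
 end [ 0.6071 -0.0715] -3.3000000000000114
[0.01,0.0041,0.0123,0,0],[0.01,0.0113,0.0232,0,0],[0.01,0.0211,0.0318,0,0],[0.01,0.0328,0.0377,0,0],[0.01,0.0456,0.0403,0,0],[0.01,0.0586,0.0395,0,0],[0.01,0.0710,0.0353,0,0],[0.01,0.0819,0.0281,0,0],[0.01,0.0905,0.0183,0,0],[0.01,0.0963,0.0066,0,0],[0.01,0.0989,-0.0061,0,0],[0.01,0.0981,-0.0192,0,0] 
 end [ 0.5073 -0.0657] 176.7
```

```bash
sed -i 's/c=np.array(\[.5588,-.0668\])/c=np.array([.5572,-.0686])/' chk.py; python3 steer.py '[[0.01,0.0011,-0.0032,0,0],[0.01,0.0011,-0.0032,0,0],[0.01,-0.0061,-0.0141,0,0],[0.01,-0.0159,-0.0227,0,0],[0.01,-0.0276,-0.0286,0,0]]'; python3 chk.py
```

```text
time: 13.48
tcp_pos: [0.5299, -0.1103, 0.1397]
ee_rot: [0.391, 3.115, 0.004]
contact_force: [6.7, 17.6, 6.9]
grip_width: 0.0179
grasp_force: 41.1
ang -123.2 r 0.0499 Ftan -4.0 Frad -18.4 [ 0.5299 -0.1103  0.1397]
```

```bash
python3 steer.py '[[0.01,0,0,0,0],[0.01,0,0,0,0]]'>/dev/null; python3 chk.py;  python3 -c '
from h import *
s=arm.state();print(s["contact_force"],s["torque"])'
```

```text
ang -123.0 r 0.0497 Ftan 1.9 Frad -10.8 [ 0.5302 -0.1103  0.1397]
[7.52714387 8.04463448 6.0611684 ] [ 1.58205546 -1.35395867  0.04582808]
```

```bash
sed -i 's/\[.5572,-.0686\]/[.5578,-.0677]/' c2.py chk.py; python3 c2.py .5297 -.1104 -108.3 12; python3 c2.py .5303 -.1095 -108.3 12
```

```text
[0.01,-0.0132,-0.0016,0,0],[0.01,-0.0262,-0.0008,0,0],[0.01,-0.0386,0.0034,0,0],[0.01,-0.0495,0.0106,0,0],[0.01,-0.0581,0.0204,0,0],[0.01,-0.0640,0.0321,0,0],[0.01,-0.0665,0.0448,0,0],[0.01,-0.0657,0.0579,0,0],[0.01,-0.0616,0.0703,0,0],[0.01,-0.0544,0.0811,0,0],[0.01,-0.0446,0.0898,0,0],[0.01,-0.0329,0.0956,0,0] 
 end [ 0.5853 -0.0259] 56.7
[0.01,-0.0128,-0.0026,0,0],[0.01,-0.0259,-0.0018,0,0],[0.01,-0.0382,0.0024,0,0],[0.01,-0.0491,0.0096,0,0],[0.01,-0.0578,0.0194,0,0],[0.01,-0.0636,0.0310,0,0],[0.01,-0.0662,0.0438,0,0],[0.01,-0.0654,0.0569,0,0],[0.01,-0.0612,0.0692,0,0],[0.01,-0.0540,0.0801,0,0],[0.01,-0.0443,0.0888,0,0],[0.01,-0.0326,0.0946,0,0] 
 end [ 0.5853 -0.0259] 56.7
```

```bash
python3 steer.py '[[0.01,-0.0132,-0.0016,0,0],[0.01,-0.0262,-0.0008,0,0],[0.01,-0.0386,0.0034,0,0],[0.01,-0.0495,0.0106,0,0],[0.01,-0.0581,0.0204,0,0],[0.01,-0.0640,0.0321,0,0]]' >/dev/null; python3 chk.py; python3 steer.py '[[0.01,0,0,0,0]]'>/dev/null; python3 chk.py;python3 c2.py .5936 -.1026 -29 1; python3 c2.py .6036 -.0880 -9 1;  python3 c2.py .6049 -.0848 -3.3 12
```

```text
ang -33.9 r 0.0491 Ftan -3.4 Frad -17.8 [ 0.5986 -0.0951  0.1396]
ang -33.1 r 0.0490 Ftan 2.8 Frad -12.9 [ 0.5988 -0.0944  0.1396]
[0.01,-0.0050,0.0123,0,0] 
 end [ 0.6015 -0.0919] -29.0
[0.01,-0.0004,0.0130,0,0] 
 end [ 0.6072 -0.0755] -9.0
[0.01,0.0008,0.0145,0,0],[0.01,0.0049,0.0269,0,0],[0.01,0.0121,0.0377,0,0],[0.01,0.0219,0.0464,0,0],[0.01,0.0336,0.0522,0,0],[0.01,0.0464,0.0548,0,0],[0.01,0.0594,0.0540,0,0],[0.01,0.0718,0.0499,0,0],[0.01,0.0827,0.0427,0,0],[0.01,0.0913,0.0329,0,0],[0.01,0.0971,0.0212,0,0],[0.01,0.0997,0.0084,0,0] 
 end [ 0.5103 -0.052 ] 161.7
```

```bash
sed -i 's/\[.5578,-.0677\]/[.5574,-.0665]/' c2.py chk.py; python3 c2.py .5996 -.0952 -18.3 12
```

```text
[0.01,-0.0019,0.0139,0,0],[0.01,-0.0011,0.0269,0,0],[0.01,0.0031,0.0393,0,0],[0.01,0.0103,0.0502,0,0],[0.01,0.0200,0.0588,0,0],[0.01,0.0317,0.0647,0,0],[0.01,0.0445,0.0673,0,0],[0.01,0.0575,0.0665,0,0],[0.01,0.0699,0.0623,0,0],[0.01,0.0808,0.0551,0,0],[0.01,0.0894,0.0453,0,0],[0.01,0.0953,0.0336,0,0] 
 end [ 0.5156 -0.039 ] 146.7
```

```bash
python3 steer.py '[[0.01,-0.0019,0.0139,0,0],[0.01,-0.0011,0.0269,0,0],[0.01,0.0031,0.0393,0,0],[0.01,0.0103,0.0502,0,0],[0.01,0.0200,0.0588,0,0],[0.01,0.0317,0.0647,0,0],[0.01,0.0317,0.0647,0,0]]' >/dev/null; python3 chk.py; python3 c2.py .5845 -.0245 71.7 12
```

```text
ang 57.4 r 0.0490 Ftan 3.1 Frad -4.1 [ 0.5838 -0.0253  0.1397]
[0.01,0.0124,0.0025,0,0],[0.01,0.0254,0.0017,0,0],[0.01,0.0378,-0.0025,0,0],[0.01,0.0487,-0.0097,0,0],[0.01,0.0573,-0.0194,0,0],[0.01,0.0632,-0.0311,0,0],[0.01,0.0658,-0.0439,0,0],[0.01,0.0650,-0.0569,0,0],[0.01,0.0608,-0.0693,0,0],[0.01,0.0536,-0.0802,0,0],[0.01,0.0438,-0.0889,0,0],[0.01,0.0321,-0.0947,0,0] 
 end [ 0.5299 -0.1083] 236.7
```

```bash
python3 steer.py '[[0.01,0.0124,0.0025,0,0],[0.01,0.0254,0.0017,0,0],[0.01,0.0378,-0.0025,0,0],[0.01,0.0487,-0.0097,0,0],[0.01,0.0573,-0.0194,0,0],[0.01,0.0632,-0.0311,0,0],[0.01,0.0658,-0.0439,0,0],[0.01,0.0650,-0.0569,0,0],[0.01,0.0608,-0.0693,0,0],[0.01,0.0608,-0.0693,0,0]]' >/dev/null; python3 chk.py; python3 c2.py .5088 -.0768 206.7 12
```

```text
ang -166.5 r 0.0510 Ftan 2.4 Frad 9.5 [ 0.5078 -0.0784  0.1397]
[0.01,-0.0068,-0.0108,0,0],[0.01,-0.0166,-0.0195,0,0],[0.01,-0.0283,-0.0253,0,0],[0.01,-0.0411,-0.0279,0,0],[0.01,-0.0541,-0.0271,0,0],[0.01,-0.0665,-0.0229,0,0],[0.01,-0.0774,-0.0157,0,0],[0.01,-0.0860,-0.0060,0,0],[0.01,-0.0918,0.0057,0,0],[0.01,-0.0944,0.0185,0,0],[0.01,-0.0936,0.0315,0,0],[0.01,-0.0895,0.0439,0,0] 
 end [ 0.6064 -0.0564] 371.7
```

```bash
python3 steer.py '[[0.01,-0.0068,-0.0108,0,0],[0.01,-0.0166,-0.0195,0,0],[0.01,-0.0283,-0.0253,0,0],[0.01,-0.0411,-0.0279,0,0],[0.01,-0.0541,-0.0271,0,0],[0.01,-0.0665,-0.0229,0,0],[0.01,-0.0774,-0.0157,0,0],[0.01,-0.0860,-0.0060,0,0],[0.01,-0.0918,0.0057,0,0],[0.01,-0.0944,0.0185,0,0],[0.01,-0.0936,0.0315,0,0],[0.01,-0.0895,0.0439,0,0]]' >/dev/null; python3 chk.py; python3 c2.py .6064 -.0564 26.7 12
```

```text
ang 10.9 r 0.0492 Ftan -4.1 Frad -10.2 [ 0.6057 -0.0572  0.1396]
[0.01,0.0073,0.0109,0,0],[0.01,0.0170,0.0196,0,0],[0.01,0.0287,0.0254,0,0],[0.01,0.0415,0.0280,0,0],[0.01,0.0545,0.0272,0,0],[0.01,0.0669,0.0230,0,0],[0.01,0.0778,0.0158,0,0],[0.01,0.0864,0.0060,0,0],[0.01,0.0923,-0.0056,0,0],[0.01,0.0949,-0.0184,0,0],[0.01,0.0941,-0.0315,0,0],[0.01,0.0899,-0.0438,0,0] 
 end [ 0.5084 -0.0766] 191.7
```

```bash
python3 steer.py '[[0.01,0.0073,0.0109,0,0],[0.01,0.0170,0.0196,0,0],[0.01,0.0287,0.0254,0,0],[0.01,0.0415,0.0280,0,0],[0.01,0.0545,0.0272,0,0],[0.01,0.0669,0.0230,0,0],[0.01,0.0778,0.0158,0,0],[0.01,0.0864,0.0060,0,0],[0.01,0.0923,-0.0056,0,0],[0.01,0.0949,-0.0184,0,0],[0.01,0.0941,-0.0315,0,0],[0.01,0.0899,-0.0438,0,0]]' >/dev/null; python3 steer.py '[[0.01,0,0,0,0],[0.01,0,0,0,0]]'; python3 chk.py
python3 - <<'E'
from h import *
a=cv2.imread("pics/w8.png");b=optics.capture("wrist")[:,:,::-1];c=optics.capture("side")[:,:,::-1]
A=cv2.resize(a[240:400,250:480],(400,278));B=cv2.resize(b[240:400,250:480],(400,278))
C=cv2.resize(c[180:270,220:350],(400,277))
o=np.zeros((560,800,3),np.uint8);o[:278,:400]=A;o[:278,400:]=B;o[280:557,:400]=C;cv2.imwrite("pics/end.png",o)
E
```

```text
time: 19.98
tcp_pos: [0.5076, -0.0779, 0.1397]
ee_rot: [0.393, 3.117, -0.002]
contact_force: [-6.3, -2.9, 11.4]
grip_width: 0.0179
grasp_force: 41.6
ang -167.1 r 0.0510 Ftan 1.4 Frad 6.8 [ 0.5076 -0.0779  0.1397]
```

View pics/end.png

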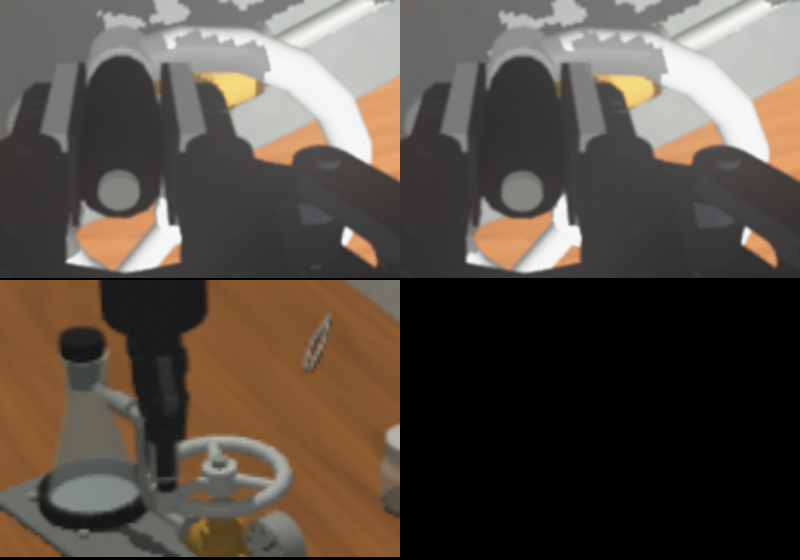

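The stop view and the end view are nearly identical: the handle is in the same place in the pads and the spoke is in the same place. The stopper is still home and upright at side crop (82,345). I'll nudge about 0.9° to match the stop reference, then hand in.

```bash
python3 steer.py '[[0.01,-0.0004,-0.0008,0,0],[0.01,-0.0004,-0.0008,0,0],[0.01,-0.0004,-0.0008,0,0]]'; python3 chk.py; python3 -c '
from workcell import arm, optics
print(arm.finish_job())'
```

```text
time: 20.45
tcp_pos: [0.5077, -0.0782, 0.1397]
ee_rot: [-0.392, -3.117, 0.001]
contact_force: [-7.2, -1.1, 11.9]
grip_width: 0.018
grasp_force: 41.6
ang -166.7 r 0.0510 Ftan -0.6 Frad 7.3 [ 0.5077 -0.0782  0.1397]
the job is handed in; nothing more can be done
None
```

I handed the job in at 20.5 s with the stopper home, upright and released, and the valve closed to its stop, backed off two full turns (within about 1° by arm position) and the handle still gripped; closing hit the stop hard, at 111 N sideways on the wrist when I checked (limit 120 N), and I have no reading of the true peak.

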